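Seat a bench pin in its tapered dovetail holder

ROBOT

A 6-joint arm with a two-finger parallel gripper is mounted at the origin on the work surface. World frame = base frame: x ahead of the robot, y to its left, z up, the work surface at z = 0. Lengths are in m, angles in degrees, forces in N, time in s.
With the tool pointing down it reaches from about 0.4 to 0.825 m from the base axis. Payload 7 kg.
Tool frame: the origin (TCP) lies on the front face of the gripper's body, between the roots of the fingers; the fingertips stand 66 mm ahead of it and the grasp point (between the pads) lies 47 mm ahead of it; z points along the fingers, y is the line along which they close (so a half turn about z gives the same grasp; the last joint's range is limited). The gripper opens to 88 mm and grips with 3 to 60 N. Pads are 19 mm wide; open, the fingers measure 130 mm over their backs; the gripper's body (78 mm by 193 mm) begins 47 mm behind the grasp point.
Start: joints at [-54.253, 20.546, 0.682, 0, -70.136, -16.507], TCP at [0.222, -0.637, 0.292] pointing down, gripper open.
Joint ranges: [-176.03, 176.03], [-82.01, 121.73], [-58.28, 71.71], [-173.87, 95.51], [-174.79, -0.11], [-173.66, 173.66]. Speed limits (degrees/s): [136.94, 136.94, 172.46, 180, 180, 180].

INTERFACE

Orientations are given as [roll, pitch, yaw] about the fixed x, y, z axes, in that order (R = Rz(yaw) Ry(pitch) Rx(roll)).
In Python, from plant import ctrl gives the robot as it stands.
- The arm moves only by the tool send_rows, never from a script. Its argument "deltas" is a list of rows, each a list of 2 entries, a list of its own where there are three numbers: the shift along the tool's x, y, z each as a share of 800 mm, from -1 to 1, then the turn about the tool's z as a share of 90 degrees, from -1 to 1. A call has exactly 5 rows; each row is the pose to reach, as a shift and turn from the pose commanded when the call began, along the tool's axes at that moment; what a row does not reach only later rows make up. A row lasts 1/12 s, in which the tool goes at most 41.7 mm and 7.16 degrees, less where a joint would pass 70% of its speed; a pose out of reach is approached as far as the arm can. A call with a number of a shift or a turn outside -1 to 1 is refused whole. A call with a gripper value outside its range is refused whole. "gripper" is the opening, from 0 (shut) to 1 (fully open), set as the call begins (left out, the last holds). The fingers move at their own pace and stop on an object; the grip force is fixed at half the most. Time passes only in rows, so rows that repeat a pose let the fingers close, or fill a call up. It gives the time, the measured TCP pose, the force, the opening and the grip force at its end, in the units of the state.
- ctrl.get_obs(): the state, without advancing time (a new reading comes with each control period).
- ctrl.snapshot(name): name is "scene" or "top" or "wrist"; returns a dict with "color" (420x560x3 uint8, red, green, blue), "vertical_fov" (degrees; the focal length in pixels is half the picture's height over the tangent of half this angle, whatever the lens; pixels are square), "cx", "cy" (the principal point, pixels), "rvec" (rotation vector, rad) and "tvec" (3), from world to camera coordinates, as OpenCV has them. Camera axes: x right, y down, z forward; pixel columns grow to the right and rows downward; lengths in m; the calibration is good to about 2 mm. A picture is of the moment at which its call begins. There is no depth.
- ctrl.close_job(): hands the job in; it is judged then, once.
Trained networks look in a picture, given as the dict that the camera call returned (one of the last four; its "shot" number tells which), for a name from the list of things; names that differ only in an ending like _2 or _b are one class to them, and where a whole thing is asked for, a point or a joint stands for the part that bears it (a point fixed in the world has none). Each returns a list of dicts, best first, with "conf" (0 to 1); they miss things now and then, are a little off and sometimes report something else, mostly with a low value. They report only what shows in the picture. A call takes as long as a camera call. They do not tell look-alikes from the thing itself.
- ctrl.boxes_of(picture, thing): "xy" ([column, row] as shares, 0 to 1, of the picture: columns of its width, rows of its height, amid what is visible of it).
- ctrl.cut_out(picture, thing): "pixels" (420x560 bool, what is visible of it) and "xy" ([column, row] as shares, 0 to 1, of the picture: columns of its width, rows of its height, amid what is visible of it).
The state is a dict: "clock": time; "joint_pos": joint angles; "qvel": joint speeds; "tau": joint torques, N m; "tool_pos": TCP position; "orientation": TCP orientation; "force": force on the tool from outside, world axes, zero at the start; "moment": the same for the moment, N m; "opening": finger opening in m; "gripper_force": force on a finger pad.
Only numpy, scipy, OpenCV 4.12 (cv2) and the standard library are available. Lean on these libraries where they do the work, as an engineer would, in place of code of your own. Each camera call takes 0.05 s, during which the arm holds its last target. There are 200 camera calls.

TASK

Fit the wooden bench pin to its holder on the jeweller's bench: bring the steel dovetail tail in at the open top of the tapered way, slide it down under control without letting it drop, and press it firmly home until it wedges tight and stays so by itself. Do not ram it, and leave the stone, the jar and the screwdriver where they are.

Things in the scene. Friction and masses are not known exactly. Their poses are not given: they have to be found in the camera images.
- pin: Bench pin, loose, about 250 g: pale wood tongue 120 x 50 x 20 mm with a sawing notch in its nose, lying flat, and a steel dovetail tail standing at its root. Origin: centre of the wood's underside; +x from tail to nose, +z up. Wood x -60 to +60 mm; tail x -76 to -66 mm, z 0 to 50 mm, joined to the wood by an 18 mm wide neck. Grip the wood across its 50 mm width; it balances at x = -27 mm.
- tail_foot (a point): Middle of the foot of the tail's back (-x) face: 76 mm behind the pin's origin, level with its underside. On that face the tail is 34 mm wide at the foot and 39 mm at the top; it is undercut by 25 degrees, so 9 mm narrower on the front.
- tail_top (a point): Middle of the flat top of the tail (10 mm deep, 30 to 39 mm wide), 50 mm above the pin's underside, 71 mm behind its origin: the place to press on.
- holder: Holder, bolted down: dark steel base plate 130 x 110 x 12 mm and blue post 40 (x) by 70 (y) mm, its top 125 mm above the bench. Origin: centre of the base's underside. On the post's +x face is the bright steel dovetail way, open at top and bottom. The seated pin is level and points along the holder's +x, its axes parallel to the holder's.
- way_mouth (a point): Middle of the way's mouth, on its back face, 20 mm before the holder's origin, 125 mm up; holder's axes. From here the way runs 50 mm straight down between cheeks 10 mm thick, undercut like the tail; on its back face 37.8 mm wide at the mouth, 1 mm narrower per 10 mm down, as the tail is. The foot enters with 2 mm to spare on each side; keep it 1 to 2 mm before the back face till it is in.
- gib: Brass gib: the way's cheek on the holder's -y side; origin as the holder's. Its screws are set up to 0.6 mm tighter or looser, unseen: the tail starts to bind with its foot 30 to 45 mm below the mouth, and goes 1 to 3 mm deeper when pressed. Oiled; what is pressed in stays in. A straight push of about 15 N on the tail's top sets the pin; under 12 N it may stay loose; over 30 N overdrives it.
- stone: A grey river stone 60 mm across and 27 mm tall, origin at the centre of its underside. To be left alone.
- jar: An amber glass jar with a steel lid, 52 mm in diameter and 55 mm tall, origin at the centre of its underside. To be left alone.
- screwdriver: A red-handled screwdriver 160 mm long lying along its x axis. To be left alone.
Not all that is in view belongs to the job. What is meant by the holder is not turquoise, and is the larger of those in its own colour.

How it is judged (in metres and radians):
On the way, in this order (a step that is already met when the one before it is completed fails the run):
1. the foot of the tail has entered the top of the way (z of tail_foot in the frame of way_mouth between -0.06 and -0.008 m and x of tail_foot in the frame of way_mouth between -0.003 and 0.006 m and y of tail_foot in the frame of way_mouth between -0.004 and 0.004 m), for 0.05 s.
2. the tail is pressed home and wedges in the way (all of step 1 and contact force between pin and gib above 12 N), for 0.3 s.
At the end, for the whole second after the job is handed in: The pin sits in the holder with its tail foot 27 to 50 mm below the mouth of the way and within 3 mm of the way's centre in plan, level within 0.05 rad, at rest, and wedged so tight that by itself it bears on the gib with more than 10 N (a push of about 15 N does it) (z of tail_foot in the frame of way_mouth between -0.05 and -0.027 m and horizontal distance between tail_foot and way_mouth below 0.003 m and angle between pin's own z axis and vertical below 0.05 rad and contact force between pin and gib above 10 N and linear speed of pin below 0.01 m/s); the robot touches nothing.
It fails at once if the pin is rammed: its tail bears on the gib with more than 65 N (contact force between pin and gib above 65 N).
It fails at once if the pin is dropped into the way: faster than 0.4 m/s while its tail is in it ((z of tail_foot in the frame of way_mouth between -0.06 and -0.008 m and x of tail_foot in the frame of way_mouth between -0.003 and 0.006 m and y of tail_foot in the frame of way_mouth between -0.004 and 0.004 m) and linear speed of pin above 0.4 m/s).
It fails at once if the stone is moved more than 15 mm (distance of stone from where it was at the start of the episode above 0.015 m).
It fails at once if the jar is moved more than 15 mm (distance of jar from where it was at the start of the episode above 0.015 m).
It fails at once if the screwdriver is moved more than 15 mm (distance of screwdriver from where it was at the start of the episode above 0.015 m).
It also fails if it takes over 67 s, if anything falls off the work surface, if the arm or the gripper's body presses on something with over 40 N, if the wrist force passes 120 N, or if a joint passes its speed limit or range.

## Working session

There is one attempt and no reset: what is moved stays moved. The work goes in short steps, Python scripts to look and compute and a tool call to move; the robot and the scene stay as the last step left them, time stands still between calls to the robot, and variables do not carry over. Pictures are saved under pics/ and viewed, at most 10 in all, crops included, and the job is handed in when it is done.

Besides the shell and the picture viewer there is one more tool, called after "Call:" in YAML: its name, and indented under it one key for each argument. send_rows: Moves the arm, as the interface text tells. Shift numbers are shares of 800 mm and turn numbers shares of 90 degrees, none past 1 either way. Its arguments: {"type":"object","properties":{"deltas":{"type":"array","items":{"type":"array"}},"gripper":{"type":"number"}},"required":["deltas"]}

```bash
ls; mkdir -p pics; cat > h.py <<'E'
import numpy as np, cv2
from plant import ctrl
from scipy.spatial.transform import Rotation as R
def cam(p):
    f=p["color"].shape[0]/2/np.tan(np.radians(p["vertical_fov"])/2)
    K=np.array([[f,0,p["cx"]],[0,f,p["cy"]],[0,0,1]]);M=cv2.Rodrigues(np.array(p["rvec"],float))[0]
    return K,M,np.array(p["tvec"],float)
def ray(p,uv,z):
    K,M,t=cam(p);c=-M.T@t;d=M.T@np.linalg.inv(K)@np.array([uv[0],uv[1],1.]);return c+d*(z-c[2])/d[2]
def proj(p,X):
    K,M,t=cam(p);q=K@(M@np.array(X,float)+t);return q[:2]/q[2]
def save(p,n,box=None,s=1):
    im=p["color"][:,:,::-1]
    if box: im=im[box[1]:box[3],box[0]:box[2]]
    cv2.imwrite("pics/"+n+".png",cv2.resize(im,None,fx=s,fy=s,interpolation=cv2.INTER_CUBIC))
E
python3 - <<'E'
from h import *
for n in("top","scene"):
    p=ctrl.snapshot(n);save(p,n+"0",s=1.4)
    K,M,t=cam(p);print(n,K[0,0],-M.T@t,p.keys())
    for th in("pin","holder","tail_top","gib","stone","jar","screwdriver"):
        print(th,[(np.round(d["xy"]*np.array([560,420])).tolist(),round(d["conf"],2),np.round(ray(p,d["xy"]*np.array([560,420]),.02),3).tolist()) for d in ctrl.boxes_of(p,th)])
print(ctrl.get_obs())
E
```

```text
pics
top 411.38163551091543 [0.40556    0.0289835  0.99885323] dict_keys(['color', 'vertical_fov', 'cx', 'cy', 'rvec', 'tvec', 'shot'])
pin [([229.0, 222.0], 0.82, [0.531, 0.155, 0.02])]
holder [([364.0, 229.0], 0.83, [0.513, -0.168, 0.02]), ([388.0, 154.0], 0.76, [0.699, -0.233, 0.02]), ([433.0, 301.0], 0.66, [0.344, -0.323, 0.02])]
tail_top [([231.0, 224.0], 0.91, [0.527, 0.151, 0.02])]
gib [([451.0, 287.0], 0.55, [0.376, -0.367, 0.02])]
stone [([300.0, 254.0], 0.92, [0.456, -0.014, 0.02])]
jar [([289.0, 158.0], 0.68, [0.691, 0.011, 0.02])]
screwdriver [([135.0, 240.0], 0.65, [0.489, 0.379, 0.02]), ([234.0, 224.0], 0.29, [0.528, 0.145, 0.02])]
scene 507.55366055239364 [1.54712957 0.05522357 0.83757986] dict_keys(['color', 'vertical_fov', 'cx', 'cy', 'rvec', 'tvec', 'shot'])
pin [([325.0, 239.0], 0.82, [0.534, 0.162, 0.02])]
holder [([152.0, 189.0], 0.85, [0.318, -0.331, 0.02]), ([159.0, 282.0], 0.75, [0.7, -0.229, 0.02]), ([323.0, 241.0], 0.71, [0.539, 0.156, 0.02]), ([197.0, 227.0], 0.69, [0.491, -0.172, 0.02])]
tail_top [([325.0, 239.0], 0.82, [0.534, 0.161, 0.02])]
gib [([155.0,
[... 272 characters left out ...]
, [0.498, 0.372, 0.02])]
{'clock': 0.8, 'joint_pos': array([-5.42540336e+01,  2.05445555e+01,  6.80896247e-01, -1.19842367e-03,
       -7.01366079e+01, -1.65062675e+01]), 'qvel': array([ 0.0450063 , -0.00262673,  0.04151371, -0.00790705,  0.0802608 ,
        0.01913099]), 'tau': array([ 6.93417987e-04, -5.82279539e+01,  2.93281335e+01,  7.00190037e+00,
        1.26460663e-02, -3.17958950e-06]), 'tool_pos': array([ 0.22239019, -0.63727124,  0.29216977]), 'orientation': array([ 1.79999424e+02,  1.00477050e-03, -1.60760708e+02]), 'force': array([-0.5055395 , -0.38849964, -0.00263752]), 'moment': array([ 0.00893412, -0.01206723,  0.0136271 ]), 'gripper_force': 0.0, 'opening': 0.0876812269909586}
```

View pics/top0.png

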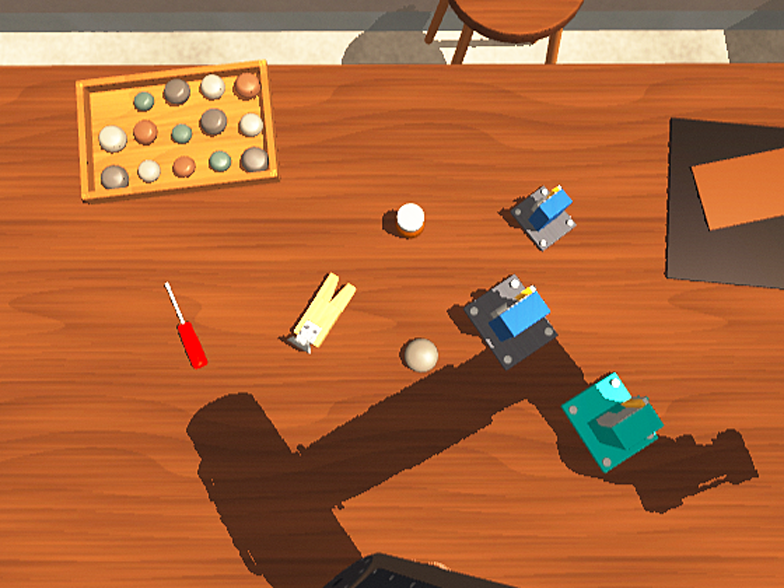

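View pics/scene0.png

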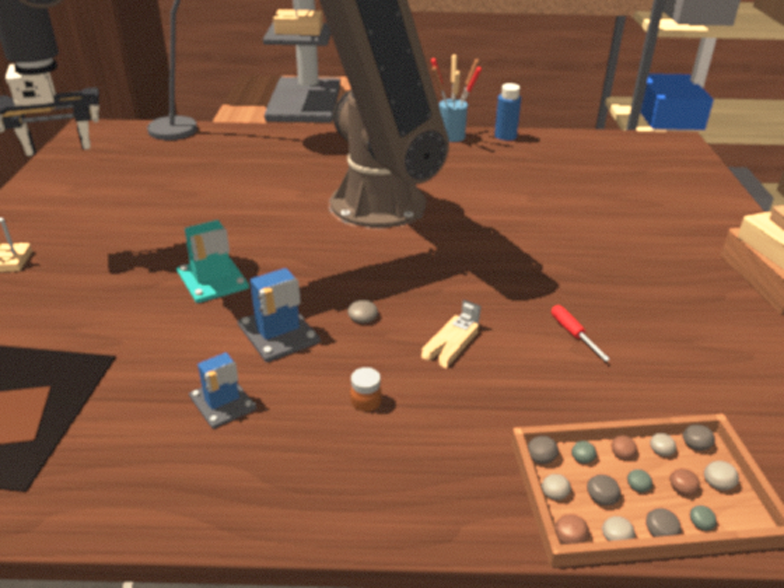

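The larger blue holder is at top pixel (366,230). Its way and brass gib face up-left, so its yaw is about 27°. The pin is at (229,222), with the tail end at (214,241) and the nose up-right, so its yaw is about -36°.

```bash
cat >> h.py <<'E'
def delta(pos,yaw):
    """shares for a move to pos, yaw (tool down)"""
    o=ctrl.get_obs();Rt=R.from_euler("xyz",o["orientation"],degrees=True).as_matrix()
    s=Rt.T@(np.array(pos)-o["tool_pos"])/.8;d=-((yaw-o["orientation"][2]+180)%360-180)
    return np.round(s,4).tolist(),round(d/90,4)
E
python3 - <<'E'
from h import *
S=np.array([560,420])
p=ctrl.snapshot("top")
a=[ray(p,np.array(u)/1.4,.02) for u in((337,275),(353,289),(292,345),(313,348))];print(np.round(a,3))
for d in ctrl.cut_out(p,"pin")[:1]:
    v,u=np.nonzero(d["pixels"]);pts=np.array([ray(p,q,.02)[:2] for q in zip(u,v)],np.float32);print(cv2.minAreaRect(pts))
print([np.round(ray(p,np.array(u)/1.4,.125),3).tolist() for u in((503,323),(512,335),(550,311),(541,290))])
yaw=-36;
P=np.array([.53,.155,.30]);print(delta(P,144))
w=ctrl.snapshot("wrist");K,M,t=cam(w);o=ctrl.get_obs();Rt=R.from_euler("xyz",o["orientation"],degrees=True).as_matrix()
print("cam in tool",Rt.T@(-M.T@t-o["tool_pos"]),"\n",Rt.T@M.T,K[0,0])
E
```

```text
[[0.594 0.129 0.02 ]
 [0.569 0.101 0.02 ]
 [0.473 0.204 0.02 ]
 [0.468 0.168 0.02 ]]
((0.5280740261077881, 0.15460601449012756), (0.053109437227249146, 0.13308660686016083), 55.51387023925781)
[[0.498, -0.136, 0.125], [0.48, -0.149, 0.125], [0.517, -0.209, 0.125], [0.549, -0.196, 0.125]]
([-0.6894, 0.8084, -0.0098], np.float64(0.6138))
cam in tool [ 0.08446041 -0.00013119 -0.09213744] 
 [[-1.79755359e-04 -9.50905920e-01 -3.09480046e-01]
 [ 9.99999977e-01 -1.35101206e-04 -1.65719305e-04]
 [ 1.15772341e-04 -3.09480069e-01  9.50905923e-01]] 324.89322675018025
```

Call:
send_rows:
  deltas:
    - [[-0.138,0.162,0],0]
    - [[-0.138,0.162,0],0]
    - [[-0.138,0.162,0],0]
    - [[-0.138,0.162,0],0]
    - [[-0.138,0.162,0],0]
  gripper: 1

```text
clock: 1.37
tool_pos: [0.2851, -0.474, 0.2928]
orientation: [-180.0, 0.1, -160.6]
force: [-0.6, 0.3, -1.1]
opening: 0.0879
gripper_force: 0.0
```

Call:
send_rows:
  deltas:
    - [[-0.138,0.162,0],0]
    - [[-0.138,0.162,0],0]
    - [[-0.138,0.162,0],0]
    - [[-0.138,0.162,0],0]
    - [[-0.138,0.162,0],0]

```text
clock: 1.78
tool_pos: [0.3469, -0.3155, 0.2928]
orientation: [-180.0, 0.1, -160.5]
force: [0.3, 0.0, -0.5]
opening: 0.0877
gripper_force: 0.0
```

Call:
send_rows:
  deltas:
    - [[-0.138,0.162,0],0]
    - [[-0.138,0.162,0],0]
    - [[-0.138,0.162,0],0]
    - [[-0.138,0.162,0],0]
    - [[-0.138,0.162,0],0]

```text
clock: 2.2
tool_pos: [0.409, -0.1566, 0.2928]
orientation: [-180.0, 0.1, -160.5]
force: [-0.4, 0.1, 0.4]
opening: 0.0878
gripper_force: 0.0
```

Call:
send_rows:
  deltas:
    - [[-0.138,0.162,0],0]
    - [[-0.138,0.162,0],0]
    - [[-0.138,0.162,0],0]
    - [[-0.138,0.162,0],0]
    - [[-0.138,0.162,0],0]

```text
clock: 2.62
tool_pos: [0.4708, 0.0023, 0.2925]
orientation: [180.0, 0.1, -160.6]
force: [0.5, -0.1, 0.5]
opening: 0.0877
gripper_force: 0.0
```

Call:
send_rows:
  deltas:
    - [[-0.138,0.162,0],0.3]
    - [[-0.138,0.162,0],0.3]
    - [[-0.138,0.162,0],0.3]
    - [[-0.138,0.162,0],0.3]
    - [[-0.138,0.162,0],0.3]

```text
clock: 3.03
tool_pos: [0.5323, 0.1613, 0.2917]
orientation: [180.0, 0.1, 172.0]
force: [0.3, -1.2, 0.3]
opening: 0.0874
gripper_force: 0.0
```

Call:
send_rows:
  deltas:
    - [[0,0,0],0.31]
    - [[0,0,0],0.31]
    - [[0,0,0],0.31]
    - [[0,0,0],0.31]
    - [[0,0,0],0.31]

```text
clock: 3.45
tool_pos: [0.5301, 0.1564, 0.2922]
orientation: [180.0, -0.0, 144.1]
force: [-0.5, 0.7, 0.5]
opening: 0.0878
gripper_force: 0.0
```

```bash
python3 - <<'E'
from h import *
o=ctrl.get_obs();print(o["clock"],o["tool_pos"],o["orientation"],o["joint_pos"])
p=ctrl.snapshot("wrist");save(p,"w1",s=1.4)
for th in("pin","tail_top","tail_foot"):
    for d in ctrl.cut_out(p,th)[:1]:
        v,u=np.nonzero(d["pixels"]);pts=np.array([ray(p,q,.02)[:2] for q in zip(u,v)],np.float32);print(th,d["conf"],d["xy"]*[560,420],cv2.minAreaRect(pts))
E
```

```text
3.45 [0.53014662 0.15636957 0.29217967] [ 1.79995534e+02 -9.79149829e-04  1.44068169e+02] [ 3.67366916e+01  9.05848017e+00 -1.49016952e+01 -2.47876633e-03
 -6.60358532e+01 -1.62667516e+02]Traceback (most recent call last):
  File "<stdin>", line 6, in <module>
TypeError: can't multiply sequence by non-int of type 'list'
```

View pics/w1.png

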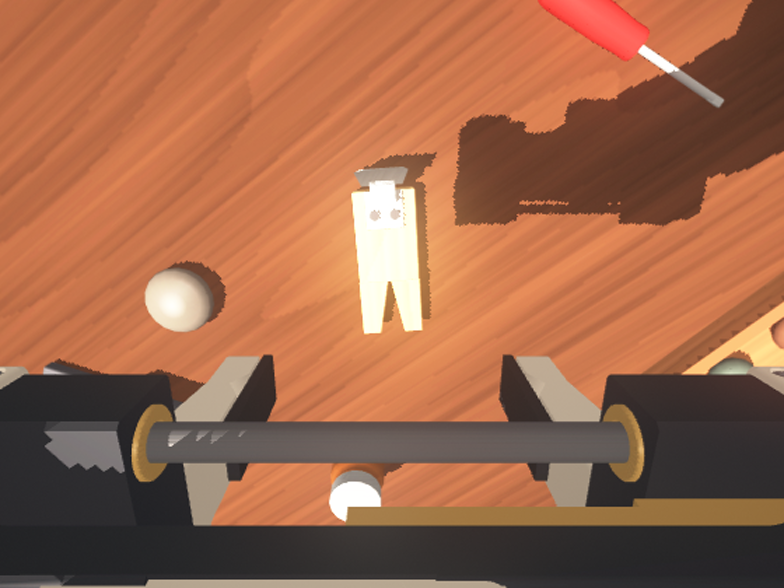

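The wrist view shows the pin with wood root corners at (352,191) and (414,187) and nose tips at (364,333) and (421,329), in 1.4x pixels. The tail top runs (357,170)–(407,168), and the space beside the pin is clear.

```bash
python3 - <<'E'
from h import *
p=ctrl.snapshot("wrist")
def m(l,z): return np.array([ray(p,np.array(u)/1.4,z)[:2] for u in l])
w=m([(352,191),(415,187),(364,333),(422,329)],.02);t=m([(356,170),(408,168)],.05)
print(w.round(4).tolist(),t.round(4).tolist(), np.linalg.norm(w[0]-w[1]),np.linalg.norm(w[2]-w[3]),np.linalg.norm(w[:2].mean(0)-w[2:].mean(0)),np.linalg.norm(t[0]-t[1]))
n,r,tt=w[2:].mean(0),w[:2].mean(0),t.mean(0)
print("yaw",[np.degrees(np.arctan2(*(n-q)[::-1])) for q in(r,tt)],"edges",[np.degrees(np.arctan2(*(w[i+2]-w[i])[::-1])) for i in(0,1)])
for th in("pin","tail_top"):
    for d in ctrl.cut_out(p,th)[:1]:
        v,u=np.nonzero(d["pixels"]);pts=np.array([ray(p,q,.02)[:2] for q in zip(u,v)],np.float32);print(th,d["conf"],cv2.minAreaRect(pts))
E
```

```text
[[0.4714, 0.1639], [0.4975, 0.2059], [0.5737, 0.1003], [0.5997, 0.1433]] [[0.4606, 0.1784], [0.4808, 0.2092]] 0.04939902828856012 0.05024401137574849 0.12012331724606784 0.03687868397543665
yaw [np.float64(-31.668178986741967), np.float64(-31.805795846457404)] edges [np.float64(-31.868808004271774), np.float64(-31.4665013816948)]
pin 0.92 ((0.5282191038131714, 0.157065287232399), (0.0506608821451664, 0.13623233139514923), 58.265506744384766)
tail_top 0.69 ((0.5280817747116089, 0.15749016404151917), (0.05068184807896614, 0.1372104436159134), 57.357452392578125)
```

```bash
python3 - <<'E'
from h import *
print(delta([.5126,.1676,.12],148.3))
E
```

```text
([0.026, -0.0012, 0.2153], np.float64(-0.0423))
```

Call:
send_rows:
  deltas:
    - [[0.026,-0.0012,0.04],-0.042]
    - [[0.026,-0.0012,0.09],-0.042]
    - [[0.026,-0.0012,0.13],-0.042]
    - [[0.026,-0.0012,0.17],-0.042]
    - [[0.026,-0.0012,0.21],-0.042]

```text
clock: 4.12
tool_pos: [0.5125, 0.1678, 0.1232]
orientation: [179.9, 0.0, 148.3]
force: [0.1, 0.8, 0.2]
opening: 0.0876
gripper_force: 0.0
```

```bash
python3 - <<'E'
from h import *
o=ctrl.get_obs();p=ctrl.snapshot("wrist");save(p,"w2",s=1.2)
print(o["tool_pos"],o["orientation"],delta([.5126,.1676,.068],148.3))
E
```

```text
[0.51252782 0.16776236 0.12315272] [1.79945694e+02 2.36709935e-02 1.48251635e+02] ([-0.0023, 0.004, 0.0613], np.float64(-0.0017))
```

View pics/w2.png

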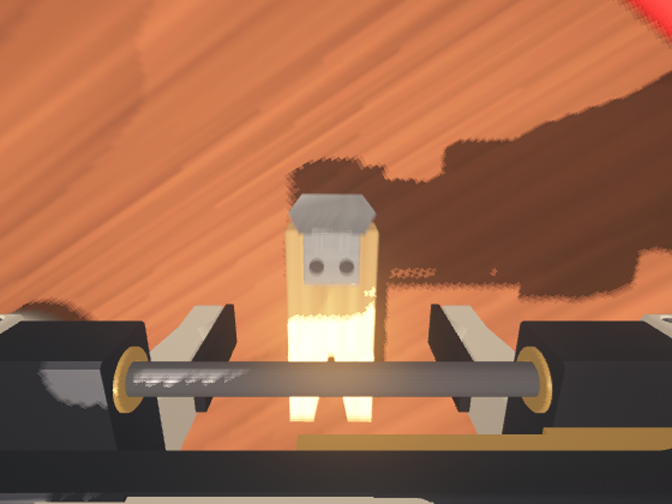

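The pin stands straight and centred between the fingers: its tail top is near (332,205) and the finger gap is centred near (332,360). I'll descend and grip.

Call:
send_rows:
  deltas:
    - [[0,0,0.03],0]
    - [[0,0,0.055],0]
    - [[0,0,0.069],0]
    - [[0,0,0.069],0]
    - [[0,0,0.069],0]

```text
clock: 4.58
tool_pos: [0.5128, 0.1678, 0.0694]
orientation: [-180.0, -0.0, 148.2]
force: [-0.2, 0.2, 0.5]
opening: 0.0876
gripper_force: 0.0
```

Call:
send_rows:
  deltas:
    - [[0,0,0],0]
    - [[0,0,0],0]
    - [[0,0,0],0]
    - [[0,0,0],0]
    - [[0,0,0],0]
  gripper: 0

```text
clock: 5.0
tool_pos: [0.5128, 0.1679, 0.0696]
orientation: [179.9, 0.0, 148.1]
force: [-0.0, 0.6, -0.2]
opening: 0.0603
gripper_force: 0.0
```

Call:
send_rows:
  deltas:
    - [[0,0,0],0]
    - [[0,0,0],0]
    - [[0,0,0],0]
    - [[0,0,0],0]
    - [[0,0,0],0]

```text
clock: 5.42
tool_pos: [0.5126, 0.1678, 0.0692]
orientation: [180.0, 0.0, 148.1]
force: [-2.1, -0.0, 5.5]
opening: 0.0494
gripper_force: 30.0
```

```bash
python3 - <<'E'
from h import *
o=ctrl.get_obs();print(o["tool_pos"],o["orientation"],o["opening"],o["force"],o["moment"])
# rough holder pose from top view pick
S=np.array([.55,-.165,.37]);print(delta(S,-153))
E
```

```text
[0.51261914 0.16780381 0.06920298] [1.79995240e+02 5.19858141e-03 1.48127299e+02] 0.04944343571482416 [-2.09647392 -0.01736003  5.52513362] [-0.20035654  0.58925398 -0.06821316]
([-0.2594, -0.3286, -0.376], np.float64(-0.6541))
```

Call:
send_rows:
  deltas:
    - [[0,0,-0.02],0]
    - [[0,0,-0.06],0]
    - [[0,0,-0.1],0]
    - [[0,0,-0.15],0]
    - [[0,0,-0.18],0]

```text
clock: 5.83
tool_pos: [0.5131, 0.168, 0.2161]
orientation: [179.9, 0.1, 148.1]
force: [2.2, -0.6, -3.2]
opening: 0.0499
gripper_force: 30.0
```

Call:
send_rows:
  deltas:
    - [[-0.025,-0.02,-0.04],0]
    - [[-0.05,-0.04,-0.08],0]
    - [[-0.08,-0.06,-0.12],0]
    - [[-0.11,-0.09,-0.17],0]
    - [[-0.14,-0.12,-0.17],0]

```text
clock: 6.25
tool_pos: [0.5581, 0.0283, 0.3536]
orientation: [179.7, 0.3, 148.2]
force: [2.9, -0.1, -1.9]
opening: 0.0498
gripper_force: 30.0
```

Call:
send_rows:
  deltas:
    - [[-0.03,-0.025,0],-0.05]
    - [[-0.06,-0.05,0],-0.11]
    - [[-0.09,-0.075,0],-0.18]
    - [[-0.12,-0.1,0],-0.25]
    - [[-0.151,-0.127,0],-0.3]

```text
clock: 6.67
tool_pos: [0.6056, -0.1231, 0.3477]
orientation: [180.0, -0.1, 175.5]
force: [0.7, 1.6, -2.3]
opening: 0.0497
gripper_force: 30.0
```

Call:
send_rows:
  deltas:
    - [[0,0,0],-0.08]
    - [[0,0,0],-0.16]
    - [[0,0,0],-0.24]
    - [[0,0,0],-0.3]
    - [[0,0,0],-0.354]

```text
clock: 7.08
tool_pos: [0.6053, -0.1219, 0.3474]
orientation: [179.9, -0.1, -152.8]
force: [-0.0, 0.6, -1.9]
opening: 0.0497
gripper_force: 30.0
```

Call:
send_rows:
  deltas:
    - [[0,0,0],0]
    - [[0,0,0],0]
    - [[0,0,0],0]
    - [[0,0,0],0]
    - [[0,0,0],0]

```text
clock: 7.5
tool_pos: [0.6056, -0.1218, 0.3486]
orientation: [180.0, -0.0, -153.1]
force: [0.2, 0.5, -2.3]
opening: 0.0497
gripper_force: 30.0
```

```bash
python3 - <<'E'
from h import *
o=ctrl.get_obs();p=ctrl.snapshot("wrist");save(p,"w3",s=1.42)
np.save("w3.npy",p,allow_pickle=True)
print(o["tool_pos"],o["orientation"],o["opening"],o["force"],o["moment"],o["joint_pos"])
E
```

```text
[ 0.60561832 -0.12177169  0.34858641] [ 1.79991311e+02 -3.44368621e-03 -1.53091215e+02] 0.04967682404789924 [ 0.21452678  0.49030861 -2.33496698] [0.00702683 0.01397384 0.00254084] [ 6.71600143e+00  1.34780232e+01 -1.87955276e+00 -7.22439979e-03
 -7.46486556e+01 -6.98053039e+01]
```

View pics/w3.png

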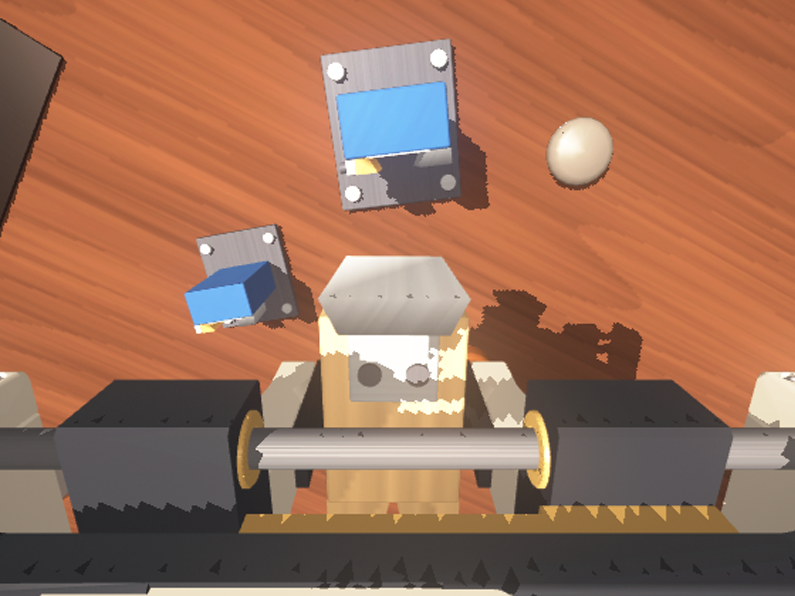

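The wrist view shows the holder's post top with corners (338,95), (445,82), (450,151), (345,160), and its way facing down the picture. The held tail has its back-top edge at (319..470,298) and its foot edge at (345..443,257).

```bash
cat > fit.py <<'E'
from h import *
from scipy.optimize import least_squares
def fit_holder(p,uv,X,x0):
    f=lambda v:np.concatenate([proj(p,np.r_[np.array([[np.cos(v[2]),-np.sin(v[2])],[np.sin(v[2]),np.cos(v[2])]])@np.array(x[:2])+v[:2],x[2]])-u for u,x in zip(uv,X)])
    r=least_squares(f,x0,loss="soft_l1",x_scale=[.01,.01,.05]);return r.x,f(r.x).reshape(-1,2)
E
python3 - <<'E'
from fit import *
p=np.load("w3.npy",allow_pickle=True).item()
s=1.42
uv=[np.array(u)/s for u in((338,95),(445,82),(450,151),(345,160),(321,57),(451,39),(343,211))]
# camera: image up = holder -x, image left = holder -y
X=[(-.02,-.035,.125),(-.02,.035,.125),(.02,.035,.125),(.02,-.035,.125),(-.065,-.055,.012),(-.065,.055,.012),(.065,-.055,.012)]
x,res=fit_holder(p,uv,X,[.513,-.17,.45]);print(x,np.degrees(x[2]),res.round(1).tolist())
o=dict(pos=np.array([.60562,-.12177,.34859]),rpy=[180,0,-153.1])
Rt=R.from_euler("xyz",o["rpy"],degrees=True).as_matrix()
# tail corners in tool: tool x=-pin x, tool y=+pin y?, pin underside 69.2mm ahead
for n,c in dict(topbackL=(-.076,-.0195,.05),topbackR=(-.076,.0195,.05),footL=(-.076,-.017,0),footR=(-.076,.017,0),topfrontL=(-.066,-.015,.05),topfrontR=(-.066,.015,.05)).items():
    t=np.array([-(c[0]+.027),c[1],.0692-c[2]]);print(n,(proj(p,o["pos"]+Rt@t)*s).round(1))
c,s2=np.cos(x[2]),np.sin(x[2]);print("mouth",x[0]+.02*c,x[1]+.02*s2)
E
```

```text
[ 0.51497328 -0.16667988  0.57746819] 33.086490070285706 [[-1.6, 0.3], [1.3, 0.2], [0.9, -1.2], [-0.2, 1.0], [-0.7, -1.3], [0.6, 0.1], [-0.6, 0.6]]
topbackL [316.4 297.6]
topbackR [470.4 297.5]
footL [345.5 254.9]
footR [440.9 254.9]
topfrontL [335.7 334.2]
topfrontR [451.1 334.2]
mouth 0.5317302283633895 -0.1557617874168821
```

```bash
python3 - <<'E'
from h import *
print(delta([.6104,-.1044,.25],-146.9))
E
```

```text
([-0.0152, 0.0167, 0.1233], np.float64(-0.0686))
```

Call:
send_rows:
  deltas:
    - [[-0.015,0.017,0.03],-0.069]
    - [[-0.015,0.017,0.06],-0.069]
    - [[-0.015,0.017,0.09],-0.069]
    - [[-0.015,0.017,0.123],-0.069]
    - [[-0.015,0.017,0.123],-0.069]

```text
clock: 7.97
tool_pos: [0.6075, -0.1039, 0.2448]
orientation: [179.7, -0.4, -146.9]
force: [-2.3, 0.5, -4.5]
opening: 0.0499
gripper_force: 30.0
```

Call:
send_rows:
  deltas:
    - [[0,0,0],0]
    - [[0,0,0],0]
    - [[0,0,0],0]
    - [[0,0,0],0]
    - [[0,0,0],0]

```text
clock: 8.38
tool_pos: [0.6106, -0.1043, 0.2517]
orientation: [-179.9, 0.1, -146.8]
force: [-0.5, 0.0, -2.9]
opening: 0.0497
gripper_force: 30.0
```

```bash
python3 - <<'E'
from h import *
o=ctrl.get_obs();p=ctrl.snapshot("wrist");save(p,"w4",(150,0,410,240),3)
p["obs"]=o;np.save("w4.npy",p,allow_pickle=True)
print(o["tool_pos"],o["orientation"],o["force"])
im=cv2.imread("pics/w4.png");print(im.shape)
im=cv2.resize(im[:600],None,fx=1,fy=1);cv2.imwrite("pics/w4.png",im)
E
```

```text
[ 0.61063921 -0.10431555  0.25174187] [-1.79938294e+02  1.13221392e-01 -1.46814887e+02] [-0.53956976  0.03346874 -2.92814405]
(720, 780, 3)
```

View pics/w4.png

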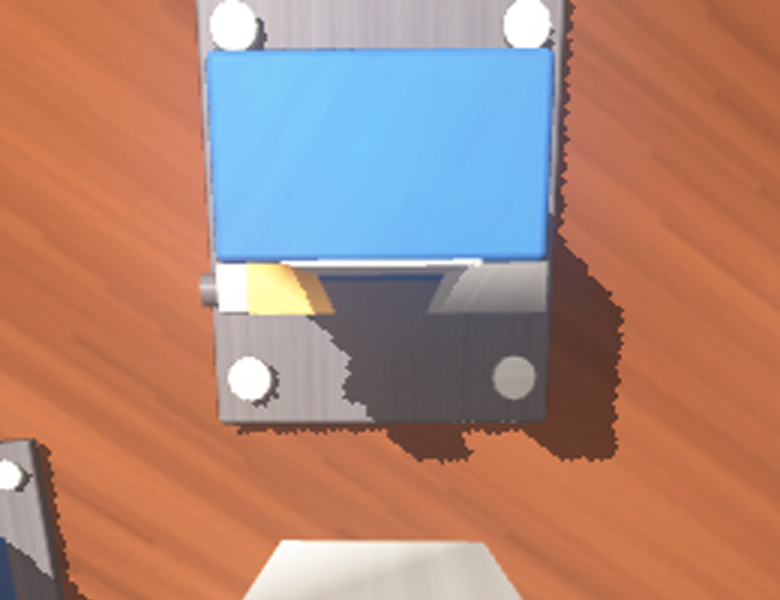

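The close view shows the post top at crop corners (207,50), (553,49), (547,262), (217,262). The cheek fronts are at (217,314) and (547,313), the base front corners at (219,422) and (545,422), and the mouth is centred near x=381.

```bash
python3 - <<'E'
from fit import *
p=np.load("w4.npy",allow_pickle=True).item();o=p["obs"]
c=lambda u:np.array([150,0])+(np.array(u)+.5)/3
uv=[c(u) for u in((207,50),(553,49),(547,261),(217,261),(217,314),(547,313),(219,422),(545,422))]
X=[(-.02,-.035,.125),(-.02,.035,.125),(.02,.035,.125),(.02,-.035,.125),(.03,-.035,.125),(.03,.035,.125),(.065,-.055,.012),(.065,.055,.012)]
x,res=fit_holder(p,uv,X,[.515,-.1667,.577]);print(x,np.degrees(x[2]),(res*3).round(1).tolist())
x2,res=fit_holder(p,uv[:6],X[:6],x);print(x2,np.degrees(x2[2]),(res*3).round(1).tolist())
for v in(x,x2):
    u=np.array([np.cos(v[2]),np.sin(v[2])]);m=v[:2]+.02*u;print("mouth",m)
# tail foot/back-top prediction in crop px
Rt=R.from_euler("xyz",o["orientation"],degrees=True).as_matrix()
for t in((.049,-.017,.0692),(.049,.017,.0692),(.049,-.0195,.0192),(.049,.0195,.0192)):
    print(((proj(p,o["tool_pos"]+Rt@np.array(t))-[150,0])*3).round(1))
E
```

```text
[ 0.51435702 -0.16706737  0.58182563] 33.336153184189435 [[-3.0, -2.9], [6.0, -3.1], [1.6, 1.7], [-1.8, 2.8], [0.8, -0.1], [-0.8, -0.1], [-1.8, 2.4], [1.1, 1.5]]
[ 0.51444902 -0.16703585  0.58204603] 33.348780902206755 [[-3.1, -2.3], [5.8, -2.6], [1.4, 2.2], [-1.9, 3.3], [0.7, 0.4], [-1.0, 0.3]]
mouth [ 0.53106623 -0.15607637]
mouth [ 0.53115581 -0.15604116]
[280.  538.6]
[481.6 538.5]
[218.6 628.6]
[543.8 628.6]
```

```bash
python3 - <<'E'
from h import *
print(delta([.5732,-.1287,.205],-146.65),ctrl.get_obs()["tool_pos"])
E
```

```text
([0.0557, 0.0, 0.0579], np.float64(-0.0019)) [ 0.61045937 -0.1043251   0.25138602]
```

Call:
send_rows:
  deltas:
    - [[0.014,0,0],-0.002]
    - [[0.028,0,0],-0.002]
    - [[0.042,0,0.02],-0.002]
    - [[0.056,0,0.04],-0.002]
    - [[0.056,0,0.056],-0.002]

```text
clock: 8.85
tool_pos: [0.5699, -0.13, 0.205]
orientation: [180.0, -0.0, -146.7]
force: [-0.6, 0.4, -2.8]
opening: 0.0497
gripper_force: 30.0
```

Call:
send_rows:
  deltas:
    - [[0,0,0],0]
    - [[0,0,0],0]
    - [[0,0,0],0]
    - [[0,0,0],0]
    - [[0,0,0],0]

```text
clock: 9.27
tool_pos: [0.5732, -0.1287, 0.2064]
orientation: [-180.0, 0.1, -146.6]
force: [-0.5, 0.5, -2.9]
opening: 0.0498
gripper_force: 30.0
```

```bash
python3 - <<'E'
from h import *
o=ctrl.get_obs();p=ctrl.snapshot("wrist");save(p,"w5",(180,50,380,200),4)
print(o["tool_pos"],o["orientation"],o["force"],delta([.5732,-.1287,.205],-146.65))
s=ctrl.snapshot("scene");q=proj(s,[.53,-.156,.14]);print(q);a,b=map(int,q);save(s,"s5",(a-50,b-40,a+50,b+35),8)
E
```

```text
[ 0.57324153 -0.12872535  0.20644408] [-1.79951131e+02  7.44574929e-02 -1.46612045e+02] [-0.52985848  0.53097213 -2.88088756] ([-0.0001, -0.0, 0.0016], np.float64(0.0004))
[197.55533113 197.29504619]
```

View pics/w5.png

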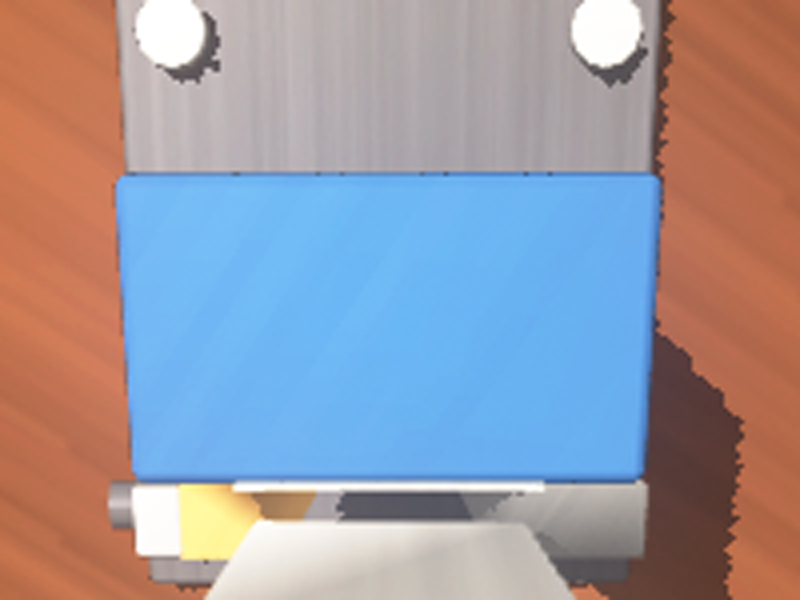

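The tail foot edge is at crop y=522, x≈262–532. The post's front edge is at y=481, x 133–645, so the foot may sit about 1 mm to the right. I'll measure it at pixel level.

```bash
python3 - <<'E'
from h import *
o=ctrl.get_obs();p=ctrl.snapshot("wrist");im=p["color"].astype(int);f,cx=cam(p)[0][0,0],p["cx"];print(f,cx,p["cy"])
for r in (168,169,172,173,176,179,180,181,182,185):
    print(r,[ "%d:%s"%(c,"/".join(map(str,im[r,c]))) for c in list(range(210,222))+list(range(333,346))][::1] if r in(168,) else "")
    g=im[r].sum(1);d=np.diff(g);k=[(int(c),int(d[c])) for c in range(200,360) if abs(d[c])>60];print(k)
print(im[165:190,275].tolist())
E
```

```text
324.89322675018025 276.5926409463978 211.48269003442917
168 ['210:186/111/85', '211:186/112/86', '212:187/112/86', '213:126/173/236', '214:116/174/237', '215:118/179/241', '216:118/180/242', '217:118/180/242', '218:117/179/240', '219:118/181/241', '220:117/180/240', '221:118/180/240', '333:103/175/239', '334:103/170/237', '335:103/170/237', '336:104/170/237', '337:103/170/236', '338:101/164/232', '339:86/138/205', '340:77/102/145', '341:88/66/71', '342:87/61/61', '343:86/60/59', '344:86/60/58', '345:86/59/58']
[(212, 150), (338, -68), (339, -105), (340, -99)]
169 
[(339, -117)]
172 
[(212, 201), (213, 80), (223, -72), (237, 261), (315, -140), (340, -79), (341, -218)]
173 
[(206, 65), (212, 291), (223, -67), (237, 65), (248, -117), (258, 63), (264, -185), (310, 164), (340, -149), (341, -153)]
176 
[(206, 168), (211, -71), (212, 215), (243, -112), (263, -192), (295, 79), (303, 94), (340, -139), (341, -133)]
179 
[(206, 62), (212, 306), (244, -138), (264, -180), (340, -171), (341, -72)]
180 
[(212, 337), (243, 149), (247, -73), (263, -101), (340, -163), (341, -69)]
181 
[(212, 395), (242, 117), (340, -197)]
182 
[(212, 390), (213, 67), (241, 68), (312, -63), (340, -190)]
185 
[(212, 276), (213, 85), (313, -93), (314, -116), (340, -120)]
[[109, 176, 240], [110, 177, 240], [110, 176, 240], [110, 176, 240], [97, 151, 218], [96, 137, 192], [251, 249, 246], [254, 253, 251], [88, 88, 98], [90, 88, 99], [90, 88, 98], [90, 87, 98], [90, 87, 97], [91, 88, 98], [94, 91, 99], [178, 171, 168], [240, 235, 230], [238, 232, 228], [234, 230, 224], [232, 227, 219], [229, 222, 214], [226, 218, 210], [221, 214, 206], [218, 210, 202], [213, 207, 197]]
```

```bash
python3 - <<'E'
from h import *
o=ctrl.get_obs();p=ctrl.snapshot("wrist");v=np.radians(33.35);u=np.array([np.cos(v),np.sin(v)]);n=np.array([-u[1],u[0]])
zf=o["tool_pos"][2]-.0692
for l,px,z in(("post",(276.7,169.7),.125),("liner",(276.5,172.5),.125),("cheekL",(212.5,178),.125),("cheekR",(340.5,178),.125),("foot",(277.3,179.6),zf),("footL",(242.7,179.6),zf),("footR",(311.8,179.6),zf)):
    r=ray(p,px,z)[:2]-[.5311,-.1561];print(l,(1e3*r@u).round(2),(1e3*r@n).round(2))
print(zf,p["color"][160:190,276].sum(1).tolist())
E
```

```text
post -1.76 -0.27
liner -0.24 -0.38
cheekL 2.79 -35.06
cheekR 2.76 34.3
foot 1.07 0.04
footL 1.08 -17.47
footR 1.06 17.49
0.13671473878644774 [531, 530, 530, 527, 526, 525, 527, 526, 528, 480, 421, 679, 758, 431, 275, 277, 278, 278, 278, 285, 517, 703, 694, 685, 675, 664, 652, 635, 623, 608]
```

Call:
send_rows:
  deltas:
    - [[0,-0.0004,0.005],0]
    - [[0,-0.0004,0.01],0]
    - [[0,-0.0004,0.015],0]
    - [[0,-0.0004,0.02],0]
    - [[0,-0.0004,0.02],0]

```text
clock: 9.88
tool_pos: [0.5723, -0.1291, 0.1882]
orientation: [179.9, -0.1, -146.6]
force: [0.3, 0.3, -3.4]
opening: 0.0494
gripper_force: 30.0
```

Call:
send_rows:
  deltas:
    - [[0,0,0.004],0]
    - [[0,0,0.008],0]
    - [[0,0,0.01],0]
    - [[0,0,0.01],0]
    - [[0,0,0.01],0]

```text
clock: 10.3
tool_pos: [0.5728, -0.1291, 0.1814]
orientation: [180.0, -0.0, -146.6]
force: [-0.0, -0.4, -2.3]
opening: 0.0497
gripper_force: 30.0
```

```bash
python3 - <<'E'
from h import *
o=ctrl.get_obs();p=ctrl.snapshot("wrist");save(p,"w6",(180,50,380,250),3)
print(o["tool_pos"],o["orientation"],o["force"],o["moment"],o["tool_pos"][2]-.0692-.125)
E
```

```text
[ 0.57284201 -0.12910726  0.18144038] [ 1.79997714e+02 -8.16765526e-03 -1.46629947e+02] [-0.01070018 -0.44207218 -2.27785839] [0.01219116 0.01383199 0.01911695] -0.012759622085010927
```

View pics/w6.png

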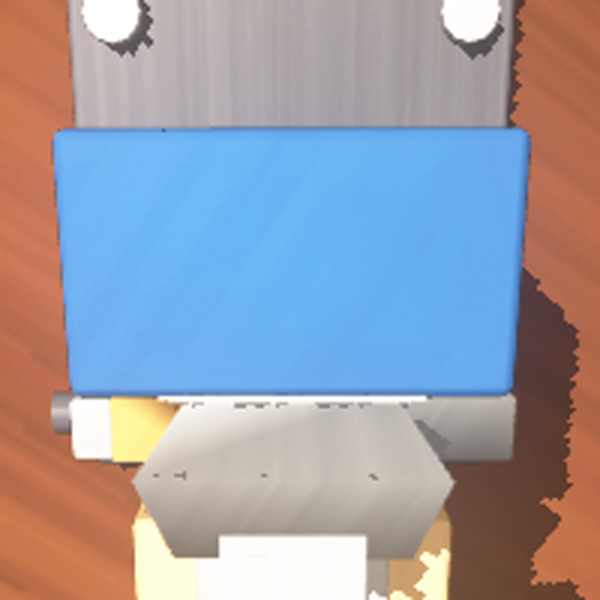

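The tail has entered the way at (295,400) between the gib and the cheek. The foot is about 12.8 mm down with no contact force, so I'll keep sliding slowly.

Call:
send_rows:
  deltas:
    - [[0,0,0.003],0]
    - [[0,0,0.006],0]
    - [[0,0,0.009],0]
    - [[0,0,0.011],0]
    - [[0,0,0.012],0]

```text
clock: 10.77
tool_pos: [0.5727, -0.1292, 0.1715]
orientation: [180.0, -0.0, -146.6]
force: [-0.3, -1.1, -2.1]
opening: 0.0499
gripper_force: 30.0
```

Call:
send_rows:
  deltas:
    - [[0,0,0.0015],0]
    - [[0,0,0.003],0]
    - [[0,0,0.0045],0]
    - [[0,0,0.006],0]
    - [[0,0,0.006],0]

```text
clock: 11.18
tool_pos: [0.5729, -0.1293, 0.167]
orientation: [-180.0, -0.0, -146.6]
force: [1.1, -3.2, -3.2]
opening: 0.0495
gripper_force: 30.0
```

Call:
send_rows:
  deltas:
    - [[0,0,0.0008],0]
    - [[0,0,0.0016],0]
    - [[0,0,0.0024],0]
    - [[0,0,0.003],0]
    - [[0,0,0.003],0]

```text
clock: 11.6
tool_pos: [0.5729, -0.1293, 0.1648]
orientation: [-180.0, -0.0, -146.6]
force: [0.9, -5.5, -0.6]
opening: 0.0497
gripper_force: 30.0
```

Call:
send_rows:
  deltas:
    - [[0,-0.0006,0],0]
    - [[0,-0.0006,0],0]
    - [[0,-0.0006,0.001],0]
    - [[0,-0.0006,0.002],0]
    - [[0,-0.0006,0.002],0]

```text
clock: 12.02
tool_pos: [0.5729, -0.1295, 0.1629]
orientation: [180.0, -0.0, -146.6]
force: [-1.1, -3.1, 0.0]
opening: 0.05
gripper_force: 30.0
```

Call:
send_rows:
  deltas:
    - [[0,0,0.0007],0]
    - [[0,0,0.0014],0]
    - [[0,0,0.002],0]
    - [[0,0,0.002],0]
    - [[0,0,0.002],0]

```text
clock: 12.43
tool_pos: [0.5728, -0.1296, 0.1614]
orientation: [180.0, -0.0, -146.6]
force: [-2.3, -4.1, 0.5]
opening: 0.0496
gripper_force: 30.0
```

Call:
send_rows:
  deltas:
    - [[0.0006,-0.0003,0],0]
    - [[0.0012,-0.0003,0],0]
    - [[0.0012,-0.0003,0.0005],0]
    - [[0.0012,-0.0003,0.001],0]
    - [[0.0012,-0.0003,0.0015],0]

```text
clock: 12.85
tool_pos: [0.5725, -0.1298, 0.1601]
orientation: [180.0, 0.0, -146.6]
force: [-0.7, 0.4, -2.3]
opening: 0.0499
gripper_force: 30.0
```

Call:
send_rows:
  deltas:
    - [[0,0,0.0007],0]
    - [[0,0,0.0014],0]
    - [[0,0,0.002],0]
    - [[0,0,0.002],0]
    - [[0,0,0.002],0]

```text
clock: 13.27
tool_pos: [0.5723, -0.1301, 0.1585]
orientation: [180.0, -0.0, -146.6]
force: [-0.9, 0.4, -2.7]
opening: 0.0495
gripper_force: 30.0
```

Free again, with the foot about 35.7 mm down. Continuing.

Call:
send_rows:
  deltas:
    - [[0,0,0.0007],0]
    - [[0,0,0.0014],0]
    - [[0,0,0.002],0]
    - [[0,0,0.002],0]
    - [[0,0,0.002],0]

```text
clock: 13.68
tool_pos: [0.5722, -0.1302, 0.157]
orientation: [180.0, -0.0, -146.6]
force: [-1.8, 1.5, -3.1]
opening: 0.0501
gripper_force: 30.0
```

Call:
send_rows:
  deltas:
    - [[0,0,0.0007],0]
    - [[0,0,0.0014],0]
    - [[0,0,0.002],0]
    - [[0,0,0.002],0]
    - [[0,0,0.002],0]

```text
clock: 14.1
tool_pos: [0.5722, -0.1302, 0.1553]
orientation: [180.0, -0.0, -146.6]
force: [-3.0, 2.0, -2.8]
opening: 0.0498
gripper_force: 30.0
```

Call:
send_rows:
  deltas:
    - [[0.0002,0.0003,0],0]
    - [[0.0002,0.0003,0.0005],0]
    - [[0.0002,0.0003,0.001],0]
    - [[0.0002,0.0003,0.0015],0]
    - [[0.0002,0.0003,0.0015],0]

```text
clock: 14.52
tool_pos: [0.5721, -0.1302, 0.1543]
orientation: [-180.0, -0.0, -146.6]
force: [-4.0, 1.1, -1.2]
opening: 0.0501
gripper_force: 30.0
```

Call:
send_rows:
  deltas:
    - [[0,0,0.0005],0]
    - [[0,0,0.001],0]
    - [[0,0,0.0015],0]
    - [[0,0,0.0015],0]
    - [[0,0,0.0015],0]

```text
clock: 14.93
tool_pos: [0.572, -0.1302, 0.1531]
orientation: [180.0, -0.0, -146.6]
force: [-5.6, 0.5, 0.0]
opening: 0.0496
gripper_force: 30.0
```

Call:
send_rows:
  deltas:
    - [[0.0005,0.0003,0],0]
    - [[0.0005,0.0003,0],0]
    - [[0.0005,0.0003,0.0004],0]
    - [[0.0005,0.0003,0.0008],0]
    - [[0.0005,0.0003,0.001],0]

```text
clock: 15.35
tool_pos: [0.5719, -0.1302, 0.1524]
orientation: [-180.0, 0.0, -146.6]
force: [-2.4, -1.1, -0.0]
opening: 0.0497
gripper_force: 30.0
```

Call:
send_rows:
  deltas:
    - [[0,0,0.0004],0]
    - [[0,0,0.0008],0]
    - [[0,0,0.001],0]
    - [[0,0,0.001],0]
    - [[0,0,0.001],0]

```text
clock: 15.77
tool_pos: [0.5718, -0.1302, 0.1516]
orientation: [-180.0, 0.0, -146.6]
force: [-2.5, -1.6, -0.2]
opening: 0.0499
gripper_force: 30.0
```

Call:
send_rows:
  deltas:
    - [[0.0004,0,0],0]
    - [[0.0004,0,0.0004],0]
    - [[0.0004,0,0.0008],0]
    - [[0.0004,0,0.001],0]
    - [[0.0004,0,0.001],0]

```text
clock: 16.18
tool_pos: [0.5718, -0.1302, 0.1511]
orientation: [-180.0, 0.0, -146.6]
force: [-1.9, -0.2, 3.5]
opening: 0.0499
gripper_force: 30.0
```

Call:
send_rows:
  deltas:
    - [[0,0,0.0004],0]
    - [[0,0,0.0008],0]
    - [[0,0,0.001],0]
    - [[0,0,0.001],0]
    - [[0,0,0.001],0]

```text
clock: 16.6
tool_pos: [0.5718, -0.1303, 0.1505]
orientation: [-180.0, 0.0, -146.6]
force: [-2.1, 0.5, 5.2]
opening: 0.0501
gripper_force: 30.0
```

Call:
send_rows:
  deltas:
    - [[0,0,0.0005],0]
    - [[0,0,0.0008],0]
    - [[0,0,0.0008],0]
    - [[0,0,0.0008],0]
    - [[0,0,0.0008],0]

```text
clock: 17.02
tool_pos: [0.5718, -0.1303, 0.1501]
orientation: [-180.0, 0.0, -146.6]
force: [-3.3, 0.7, 8.5]
opening: 0.0499
gripper_force: 30.0
```

Call:
send_rows:
  deltas:
    - [[0,0,0],0]
    - [[0,0,0],0]
    - [[0,0,0],0]
    - [[0,0,0],0]
    - [[0,0,0],0]
  gripper: 1

```text
clock: 17.43
tool_pos: [0.5715, -0.1302, 0.149]
orientation: [180.0, -0.0, -146.6]
force: [0.2, 0.8, -0.4]
opening: 0.0774
gripper_force: 0.0
```

```bash
python3 - <<'E'
from h import *
o=ctrl.get_obs();p=ctrl.snapshot("wrist");save(p,"w7",(150,50,400,300),2.4)
print(o["tool_pos"],o["orientation"],o["force"],o["opening"])
E
```

```text
[ 0.57148022 -0.13022475  0.14903513] [ 1.79991767e+02 -1.54144012e-03 -1.46632127e+02] [ 0.22269042  0.75373914 -0.41905065] 0.07735086202194522
```

View pics/w7.png

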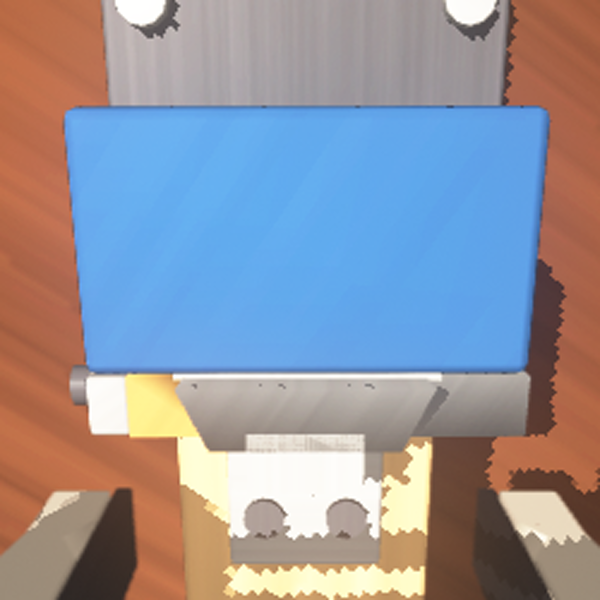

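The pin is holding by itself, with its tail flush between the cheeks at (310,410). Next I'll lift clear, close the fingers and move them above the tail top.

Call:
send_rows:
  deltas:
    - [[0,0,-0.02],0]
    - [[0,0,-0.045],0]
    - [[0,0,-0.07],0]
    - [[0,0,-0.095],0]
    - [[0,0,-0.095],0]

```text
clock: 17.9
tool_pos: [0.5734, -0.1305, 0.2295]
orientation: [-179.8, 0.3, -146.6]
force: [0.1, 0.2, 0.6]
opening: 0.0875
gripper_force: 0.0
```

Call:
send_rows:
  deltas:
    - [[0.015,0,0],0]
    - [[0.03,0,0],0]
    - [[0.045,0,0],0]
    - [[0.053,0,0],0]
    - [[0.053,0,0],0]
  gripper: 0

```text
clock: 18.32
tool_pos: [0.5342, -0.1546, 0.225]
orientation: [180.0, -0.0, -146.7]
force: [-0.4, 0.4, 0.1]
opening: 0.0599
gripper_force: 0.0
```

Call:
send_rows:
  deltas:
    - [[0,0,0],0]
    - [[0,0,0],0]
    - [[0,0,0],0]
    - [[0,0,0],0]
    - [[0,0,0],0]

```text
clock: 18.73
tool_pos: [0.5363, -0.1534, 0.2251]
orientation: [180.0, -0.0, -146.6]
force: [-0.3, -0.0, -0.0]
opening: 0.026
gripper_force: 0.0
```

Call:
send_rows:
  deltas:
    - [[0,0,0],0]
    - [[0,0,0],0]
    - [[0,0,0],0]
    - [[0,0,0],0]
    - [[0,0,0],0]

```text
clock: 19.15
tool_pos: [0.5361, -0.1536, 0.2253]
orientation: [-180.0, -0.0, -146.6]
force: [-0.8, 0.3, 0.1]
opening: 0.0007
gripper_force: 0.0
```

```bash
python3 - <<'E'
from h import *
o=ctrl.get_obs()
v=np.radians(33.35);u=np.array([np.cos(v),np.sin(v)]);n=np.array([-u[1],u[0]])
foot=np.array([.5718,-.1303])-.0487*u+.0003*n;top=foot+.005*u
r=o["tool_pos"][:2]-top;print(o["tool_pos"],o["opening"],o["force"],"rel tail_top mm",1e3*r@u,1e3*r@n,"tip z",o["tool_pos"][2]-.066,"foot rel mouth",1e3*(foot-[.5311,-.1561])@u,1e3*(foot-[.5311,-.1561])@n)
E
```

```text
[ 0.53605362 -0.1535819   0.22526507] 0.0006635444743976147 [-0.76745151  0.25605335  0.10360951] rel tail_top mm 1.0407836379930195 -0.09637786165139688 tip z 0.15926507186563235 foot rel mouth -0.5185519333387485 -0.5234453227876964
```

Call:
send_rows:
  deltas:
    - [[0,0,0.008],0]
    - [[0,0,0.016],0]
    - [[0,0,0.024],0]
    - [[0,0,0.03],0]
    - [[0,0,0.03],0]

```text
clock: 19.57
tool_pos: [0.5353, -0.1536, 0.1996]
orientation: [179.9, -0.1, -146.6]
force: [-0.6, -0.7, -0.5]
opening: 0.0006
gripper_force: 0.0
```

Call:
send_rows:
  deltas:
    - [[0,0,0.001],0]
    - [[0,0,0.002],0]
    - [[0,0,0.003],0]
    - [[0,0,0.003],0]
    - [[0,0,0.003],0]

```text
clock: 19.98
tool_pos: [0.5361, -0.1536, 0.199]
orientation: [-180.0, 0.0, -146.6]
force: [0.0, -0.3, -0.4]
opening: 0.0004
gripper_force: 0.0
```

Call:
send_rows:
  deltas:
    - [[0,0,0.0005],0]
    - [[0,0,0.001],0]
    - [[0,0,0.0015],0]
    - [[0,0,0.0015],0]
    - [[0,0,0.0015],0]

```text
clock: 20.4
tool_pos: [0.536, -0.1536, 0.1977]
orientation: [-180.0, 0.0, -146.6]
force: [0.8, -0.2, 1.2]
opening: 0.0009
gripper_force: 0.0
```

Call:
send_rows:
  deltas:
    - [[0,0,0.0005],0]
    - [[0,0,0.001],0]
    - [[0,0,0.001],0]
    - [[0,0,0.001],0]
    - [[0,0,0.001],0]

```text
clock: 20.82
tool_pos: [0.5361, -0.1536, 0.197]
orientation: [-180.0, 0.0, -146.6]
force: [-2.0, 0.1, 2.3]
opening: 0.0001
gripper_force: 1.4
```

Call:
send_rows:
  deltas:
    - [[0,0,0.0005],0]
    - [[0,0,0.001],0]
    - [[0,0,0.001],0]
    - [[0,0,0.001],0]
    - [[0,0,0.001],0]

```text
clock: 21.23
tool_pos: [0.5361, -0.1537, 0.1965]
orientation: [-180.0, 0.0, -146.6]
force: [-1.1, 0.7, 5.7]
opening: 0.0008
gripper_force: 2.7
```

Call:
send_rows:
  deltas:
    - [[0,0,0.0005],0]
    - [[0,0,0.001],0]
    - [[0,0,0.001],0]
    - [[0,0,0.001],0]
    - [[0,0,0.001],0]

```text
clock: 21.65
tool_pos: [0.5361, -0.1537, 0.196]
orientation: [-180.0, 0.0, -146.6]
force: [-2.2, 0.9, 7.6]
opening: 0.0002
gripper_force: 3.9
```

Call:
send_rows:
  deltas:
    - [[0,0,0.0005],0]
    - [[0,0,0.001],0]
    - [[0,0,0.001],0]
    - [[0,0,0.001],0]
    - [[0,0,0.001],0]

```text
clock: 22.07
tool_pos: [0.5362, -0.1537, 0.1955]
orientation: [-180.0, 0.0, -146.6]
force: [-3.8, 1.5, 9.5]
opening: 0.0005
gripper_force: 5.1
```

Call:
send_rows:
  deltas:
    - [[0,0,0.0005],0]
    - [[0,0,0.001],0]
    - [[0,0,0.0015],0]
    - [[0,0,0.0015],0]
    - [[0,0,0.0015],0]

```text
clock: 22.48
tool_pos: [0.5361, -0.1537, 0.1947]
orientation: [-179.9, 0.0, -146.6]
force: [-5.3, 2.1, 14.5]
opening: 0.0003
gripper_force: 6.9
```

Call:
send_rows:
  deltas:
    - [[0,0,0.0005],0]
    - [[0,0,0.001],0]
    - [[0,0,0.001],0]
    - [[0,0,0.001],0]
    - [[0,0,0.001],0]

```text
clock: 22.9
tool_pos: [0.5362, -0.1537, 0.1942]
orientation: [-179.9, 0.0, -146.6]
force: [-5.8, 3.3, 15.8]
opening: 0.0006
gripper_force: 8.1
```

Call:
send_rows:
  deltas:
    - [[0,0,0.0005],0]
    - [[0,0,0.001],0]
    - [[0,0,0.001],0]
    - [[0,0,0.001],0]
    - [[0,0,0.001],0]

```text
clock: 23.32
tool_pos: [0.5362, -0.1538, 0.1938]
orientation: [-179.9, 0.0, -146.6]
force: [-7.2, 2.5, 18.5]
opening: 0.0008
gripper_force: 9.4
```

Call:
send_rows:
  deltas:
    - [[0,0,0],0]
    - [[0,0,0],0]
    - [[0,0,0],0]
    - [[0,0,0],0]
    - [[0,0,0],0]

```text
clock: 23.73
tool_pos: [0.5361, -0.1537, 0.1937]
orientation: [-179.9, 0.0, -146.6]
force: [-6.4, 3.6, 18.8]
opening: 0.0001
gripper_force: 9.4
```

Call:
send_rows:
  deltas:
    - [[0,0,-0.003],0]
    - [[0,0,-0.006],0]
    - [[0,0,-0.01],0]
    - [[0,0,-0.02],0]
    - [[0,0,-0.03],0]

```text
clock: 24.15
tool_pos: [0.5359, -0.1536, 0.2159]
orientation: [180.0, -0.1, -146.6]
force: [0.3, 0.5, -0.1]
opening: 0.0005
gripper_force: 0.0
```

Call:
send_rows:
  deltas:
    - [[-0.02,0,-0.02],0]
    - [[-0.05,0,-0.04],0]
    - [[-0.08,0,-0.06],0]
    - [[-0.1,0,-0.08],0]
    - [[-0.1,0,-0.1],0]

```text
clock: 24.57
tool_pos: [0.6051, -0.1082, 0.2967]
orientation: [-180.0, 0.0, -146.6]
force: [0.6, -0.4, -0.3]
opening: 0.0007
gripper_force: 0.0
```

Call:
send_rows:
  deltas:
    - [[0,0,0],0]
    - [[0,0,0],0]
    - [[0,0,0],0]
    - [[0,0,0],0]
    - [[0,0,0],0]

```text
clock: 24.98
tool_pos: [0.6023, -0.1098, 0.2951]
orientation: [180.0, -0.1, -146.7]
force: [0.3, -0.2, 0.4]
opening: 0.0004
gripper_force: 0.0
```

```bash
python3 - <<'E'
from h import *
o=ctrl.get_obs();p=ctrl.snapshot("wrist");s=ctrl.snapshot("scene");print(o["force"],o["tool_pos"])
a,b=map(int,proj(s,[.57,-.14,.1]))
A=cv2.resize(s["color"][b-50:b+50,a-60:a+60,::-1],(480,400));B=cv2.resize(p["color"][:,:,::-1],(320,240));C=np.zeros((400,320,3),np.uint8);C[:240]=B
cv2.imwrite("pics/end.png",np.hstack([A,C]))
E
```

```text
[ 0.29897948 -0.23379286  0.38541333] [ 0.60234487 -0.10982622  0.29507134]
```

View pics/end.png

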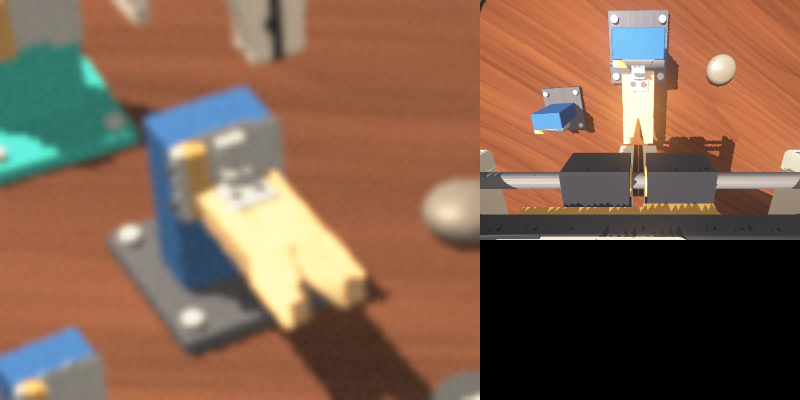

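The pin sits level and straight in the holder's way, and the robot is clear of it.

```bash
python3 -c "
from plant import ctrl
print(ctrl.close_job())"
```

```text
the job is handed in; nothing more can be done
None
```

I slid the bench pin into the larger blue holder, pressed it home with about 18.5 N with the foot about 47 mm down, and handed the job in; the final pictures show it seated level with the arm clear, but no verdict came back and I couldn't measure the force on the gib.

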